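Hold a carpenter's square in a tacked frame corner

ROBOT

A 6-joint arm with a two-finger parallel gripper is mounted at the origin on the work surface. World frame = base frame: x ahead of the robot, y to its left, z up, the work surface at z = 0. Lengths are in m, angles in rad, forces in N, time in s.
With the tool pointing down it reaches from about 0.3 to 0.775 m from the base axis. Payload 14.6 kg.
Tool frame: the origin (TCP) lies at the very end of the fingers, on their centre line; the grasp point (between the pads) lies 19 mm behind it (ctrl.grasp_offset is the distance from the TCP to the grasp point, in m); z points along the fingers, y is the line along which they close (so a half turn about z gives the same grasp; the last joint's range is limited). The gripper opens to 94 mm and grips with 3 to 60 N. Pads are 16 mm wide; open, the fingers measure 119 mm over their backs; the gripper's body (75 mm by 177 mm) begins 78 mm behind the grasp point.
Start: joints at [-1.289, 0.3, 1.521, -0, 1.321, -0.067], TCP at [0.188, -0.517, 0.182] pointing down, gripper open.
Joint ranges: [-3.03, 3.03], [-0.79, 2.21], [0.23, 2.52], [-1.04, 4.18], [0, 3.07], [-2.55, 2.55]. Speed limits (rad/s): [2.22, 2.22, 2.57, 3.14, 3.14, 3.14].

INTERFACE

Orientations are given as [roll, pitch, yaw] about the fixed x, y, z axes, in that order (R = Rz(yaw) Ry(pitch) Rx(roll)).
In Python, from station import ctrl gives the robot as it stands.
- The arm moves only by the tool step_arm, never from a script. Its argument "plan" is a list that holds one entry, the list of rows, each a list of 6 numbers: the shift along the tool's x, y, z in units of 30 mm (1.0 is 30 mm), then the turn, a rotation vector about the tool's x, y, z in units of 6 degrees (1.0 is 6 degrees). In form: [[[dx, dy, dz, wx, wy, wz], ...]]. A call has 1 to 8 rows; each row is the pose to reach, as a shift and turn from the pose commanded when the call began, along the tool's axes at that moment; what a row does not reach only later rows make up. A row lasts 1/12 s, in which the tool goes at most 41.7 mm and 7.16 degrees, less where a joint would pass 70% of its speed; a pose out of reach is approached as far as the arm can. A call with a gripper value outside its range is refused whole. "grip" is the opening, from 0 (shut) to 1 (fully open), set as the call begins (left out, the last holds). The fingers move at their own pace and stop on an object; "squeeze" is the grip in N (left out, the last holds). Time passes only in rows, so rows that repeat a pose let the fingers close. It gives the time, the measured TCP pose, the force, the opening and the grip force at its end, in the units of the state.
- ctrl.get_obs(): the state, without advancing time (a new reading comes with each control period).
- ctrl.camera(name): name is "side" or "top"; returns the picture (480x640x3 uint8, red, green, blue); there is no depth.
- ctrl.camera_model(name): a dict with "intrinsics" (3x3 intrinsics, pixels), "R" (3x3) and "t" (3): a world point X has camera coordinates R X + t. Camera axes: x right, y down, z forward; pixel columns grow to the right and rows downward; lengths in m; the calibration is good to about 2 mm. A picture is of the moment at which its call begins. camera_model takes no time and is no camera call.
- ctrl.hand_in(): hands the job in; it is judged then, once.
Trained networks look in the newest picture that a camera, given by its name, has taken for a name from the list of things; names that differ only in an ending like _2 or _b are one class to them, and where a whole thing is asked for, a point or a joint stands for the part that bears it (a point fixed in the world has none). Each returns a list of dicts, best first, with "confidence" (0 to 1); they miss things now and then, are a little off and sometimes report something else, mostly with a low value. They report only what shows in the picture. A call takes as long as a camera call.
- ctrl.masks_of(query, camera): "pixels" (480x640 bool, what is visible of it) and "at" ([column, row] in pixels, amid what is visible of it).
- ctrl.place_of(query, camera): "at" ([column, row] in pixels: a listed point, or the origin of a listed thing).
The state is a dict: "time_s": time; "qpos": joint angles; "joint_vel": joint speeds; "tau": joint torques, N m; "ee_pos": TCP position; "eef_rot": TCP orientation; "force": force on the tool from outside, world axes, zero at the start; "moment": the same for the moment, N m; "grip_width": finger opening in m; "grip_force": force on a finger pad.
Only numpy, scipy, OpenCV 4.12 (cv2) and the standard library are available. Lean on these libraries where they do the work, as an engineer would, in place of code of your own. Each camera call takes 0.05 s, during which the arm holds its last target. There are 200 camera calls.

TASK

Pick the orange carpenter's square up off the bench by its black grip and press it, lying flat, into the inside corner of the clamped timber frame until both of its outer edges bear flush on the stud and the plate, then finish while still gripping it and pressing it lightly into both, square to the corner. The corner is only tacked together, so be gentle: never push on either timber with more than about 30 N, and leave everything else on the bench where it is.

Things in the scene. Friction and masses are not known exactly. Their poses are not given: they have to be found in the camera images.
- square: Orange plastic carpenter's square, 0.2 to 0.45 kg, flat on the bench: open right triangle, two legs 180 long, 22 wide, 20 mm high, closed by a hypotenuse bar 20 wide, 20 high with a black grip. Origin: outer right-angle corner, underside. x points from the grip out through that corner (the bisector), within 30 degrees of away from the robot; the outer edges run along (-1,1,0) and (-1,-1,0); z up.
- square_grip (a point): Centre of the square's black grip, 117 mm from the right-angle corner along the square's -x, 30 mm above its underside. The grip is 24 mm thick (square's x), 80 mm long (y), its top 45 mm above the underside; a gripper from above closes along the square's x, one finger in the hollow (open right through, about 75 mm deep).
- square_tip (a point): The square's outer right-angle corner, 10 mm above its underside.
- corner: Frame corner, clamped rigidly to the bench left or right of the robot, on the other side from the square: two timbers 45 wide, 45 mm high at a right angle, with red clamps on top (57 mm high, outside the inner faces). Origin: inside corner, bench level. x: along the bisector into the corner, within 20 degrees of away from the robot; z up. A seated square has this same yaw, x and y.
- stud: The paler timber of the corner; its inner face runs 200 mm from the inside corner along (-1, 1, 0) of corner. Same origin and axes as corner. Smooth: plastic slides on it with friction 0.28 to 0.42.
- plate: The darker timber of the corner; its inner face runs 220 mm from the inside corner along (-1, -1, 0) of corner. Same origin and axes as corner. Smooth, like the stud.
- tape: Bystander: yellow tape measure standing on edge, 72 x 36 x 66 mm high, origin under its centre.
- pencil_cup: Bystander: blue cup, 76 mm across, 95 mm high, with pencils up to 170 mm; origin under its centre.
- glue: Bystander: white bottle with a red cap, 64 mm across, 190 mm high; origin under its centre.
- mallet: Bystander: rubber mallet lying down, 285 mm long along x, head 120 mm wide and 60 mm high at +x; origin at bench level, mid-length.
- offcut: Bystander: wood offcut 160 x 70 x 28 mm high, origin under its centre.

How it is judged:
On the way:
1. the square is lifted clear of the bench in the gripper (height (world z) of square above 0.01 m and contact force between the fingers and square above 3 N), for 0.2 s.
At the end, for the whole second after the job is handed in: The gripper still grips the square (over 5 N) and presses it on both stud and plate (over 1 N each); the square is within 1.5 degrees of the corner's direction, flat within 3 degrees, its underside less than 25 mm above the bench, its right-angle corner within 5 mm of the inside corner, and still (contact force between square and stud above 1 N and contact force between square and plate above 1 N and contact force between the fingers and square above 5 N and angle between the x axis of square and the x axis of corner, either way round below 0.026 rad and angle between square's own z axis and vertical below 0.05 rad and height (world z) of square below 0.025 m and horizontal distance between square_tip and corner below 0.005 m and x of square_grip in the frame of corner below -0.11 m and linear speed of square below 0.01 m/s); the arm keeps its last pose, push and grip.
It fails at once if the stud is pushed with more than 35 N (contact force between anything else and stud above 35 N).
It fails at once if the plate is pushed with more than 35 N (contact force between anything else and plate above 35 N).
It fails at once if a bystander is disturbed (moved over 30 mm) (distance of any of tape, pencil_cup, glue, mallet, offcut from where it was at the start of the episode above 0.03 m).
It also fails if it takes over 42 s, if anything falls off the work surface, if the arm or the gripper's body presses on something with over 40 N, if the wrist force passes 120 N, or if a joint passes its speed limit or range.

## Working session

There is one attempt and no reset: what is moved stays moved. The work goes in short steps, Python scripts to look and compute and a tool call to move; the robot and the scene stay as the last step left them, time stands still between calls to the robot, and variables do not carry over. Pictures are saved under pics/ and viewed, at most 10 in all, crops included, and the job is handed in when it is done.

Besides the shell and the picture viewer there is one more tool, called after "Call:" by a JSON object that holds its "method" and its "body", one argument or row to a line. step_arm: Moves the arm, as the interface text tells. Its arguments: {"type":"object","properties":{"plan":{"type":"array","items":{"type":"array","items":{"type":"array","items":{"type":"number"}}}},"grip":{"type":"number"},"squeeze":{"type":"number"}},"required":["plan"]}

```bash
mkdir -p pics; cat > h.py <<'E'
import numpy as np, cv2
from station import ctrl
from scipy.spatial.transform import Rotation as Ro
def cam(n):
    m=ctrl.camera_model(n); return np.array(m["intrinsics"]),np.array(m["R"]),np.array(m["t"])
def onplane(n,uv,z):
    K,R,t=cam(n); d=R.T@np.linalg.solve(K,[uv[0],uv[1],1.]); c=-R.T@t
    return c+d*(z-c[2])/d[2]
def tri(obs):
    A=[];
    for n,uv in obs:
        K,R,t=cam(n); P=K@np.c_[R,t]
        A+=[uv[0]*P[2]-P[0],uv[1]*P[2]-P[1]]
    A=np.array(A); return np.linalg.lstsq(A[:,:3],-A[:,3],rcond=None)[0]
def proj(n,X):
    K,R,t=cam(n); p=K@(R@np.array(X)+t); return p[:2]/p[2]
E
python3 - <<'E'
from h import *
np.set_printoptions(precision=4,suppress=True)
for n in("top","side"):
    im=ctrl.camera(n); cv2.imwrite(f"pics/{n}0.png",im[...,::-1])
d={}
for q in("square","square_grip","square_tip","corner"):
    for n in("top","side"):
        r=ctrl.place_of(q,n); print(q,n,[(np.round(x["at"],1),round(x["confidence"],2)) for x in r[:3]])
        if r: d[q,n]=r[0]["at"]
    if (q,"top") in d and (q,"side") in d: print(q,tri([(n,d[q,n]) for n in("top","side")]))
for q in("tape","pencil_cup","glue","mallet","offcut"):
    r=ctrl.place_of(q,"top")
    if r: print(q,onplane("top",r[0]["at"],0),r[0]["confidence"])
print(ctrl.get_obs(),ctrl.grasp_offset)
E
```

```text
square top [(array([418.9, 259.5]), 0.74)]
square side [(array([376.2, 218.8]), 0.6)]
square [ 0.5415 -0.2495  0.0056]
square_grip top [(array([434.2, 299.5]), 0.63)]
square_grip side [(array([414.4, 219. ]), 0.66)]
square_grip [ 0.4306 -0.2799  0.0422]
square_tip top [(array([419.5, 258.5]), 0.62)]
square_tip side [(array([379.3, 220.7]), 0.78), (array([277.2, 236.2]), 0.22)]
square_tip [ 0.5399 -0.256  -0.0044]
corner top []
corner side [(array([266.2, 305.9]), 0.8)]
tape [0.7325 0.0038 0.    ] 0.9
pencil_cup [0.7463 0.3159 0.    ] 0.63
glue [0.5661 0.2362 0.    ] 0.74
mallet [0.4923 0.5739 0.    ] 0.61
offcut [ 0.4868 -0.5711  0.    ] 0.61
{'time_s': 0.75, 'qpos': array([-1.2886,  0.2998,  1.521 , -0.    ,  1.3207, -0.0666]), 'joint_vel': array([ 0.0007,  0.0011,  0.0003, -0.0013, -0.0003, -0.001 ]), 'tau': array([  0.0007, -53.161 , -35.2893,   0.0709,   0.0213,  -0.    ]), 'ee_pos': array([ 0.188 , -0.5169,  0.1823]), 'eef_rot': array([3.1416, 0.    , 0.3488]), 'force': array([-0.3948,  0.2004,  0.1938]), 'moment': array([ 0.0052, -0.0077,  0.0201]), 'grip_force': 0.0, 'grip_width': 0.09417628540339794} 0.0188
```

View pics/top0.png

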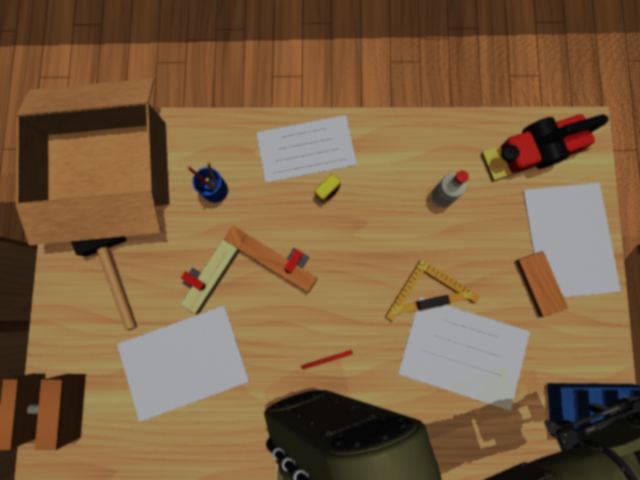

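View pics/side0.png

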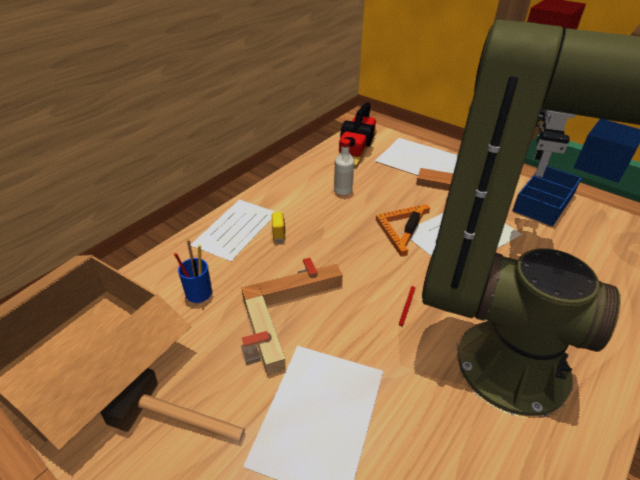

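The top view shows the stud/plate corner with its inside apex near (236,238), and the square's tip near (421,262) with its grip at (433,301). The side view shows both as well. The "glue" detection doesn't match the picture, where the bottle is at (447,190). Next I'll fit the poses against the masks.

```bash
python3 - <<'E'
from h import *
np.set_printoptions(precision=4,suppress=True)
M={}
for n in("top","side"):
    im=ctrl.camera(n); np.save(f"pics/{n}.npy",im); print(n,-cam(n)[1].T@cam(n)[2])
    for q in("square","stud","plate"):
        r=ctrl.masks_of(q,n); print(q,n,[(np.round(x["at"]),round(x["confidence"],2),x["pixels"].sum()) for x in r[:3]])
        if r: M[q+"_"+n]=r[0]["pixels"]
np.savez("m.npz",**M)
T=[]
for n,(x,y,w,h) in {"top":(170,215,160,110),"side":(230,240,130,140)}.items():
    im=np.load(f"pics/{n}.npy")[...,::-1]; k=5
    c=cv2.resize(im[y:y+h,x:x+w].copy(),None,fx=k,fy=k,interpolation=cv2.INTER_CUBIC)
    for q,col in(("stud",(255,0,0)),("plate",(0,255,0))):
        if q+"_"+n in M:
            m=cv2.resize(M[q+"_"+n][y:y+h,x:x+w].astype(np.uint8),None,fx=k,fy=k,interpolation=cv2.INTER_NEAREST)
            cv2.drawContours(c,cv2.findContours(m,0,1)[0],-1,col,1)
    cv2.imwrite(f"pics/{n}_c.png",c if n=="top" else cv2.resize(c,(557,600)))
E
```

```text
top [ 0.4042 -0.0009  1.2205]
square top [(array([213., 279.]), 0.68, np.int64(1439)), (array([427., 298.]), 0.61, np.int64(1794))]
stud top [(array([213., 277.]), 0.68, np.int64(1460))]
plate top [(array([269., 255.]), 0.63, np.int64(1547))]
side [-0.0349  0.7718  0.9296]
square side [(array([404., 227.]), 0.61, np.int64(1144)), (array([194., 275.]), 0.33, np.int64(1323))]
stud side [(array([266., 330.]), 0.95, np.int64(1541))]
plate side [(array([292., 287.]), 0.62, np.int64(2177))]
```

View pics/top_c.png

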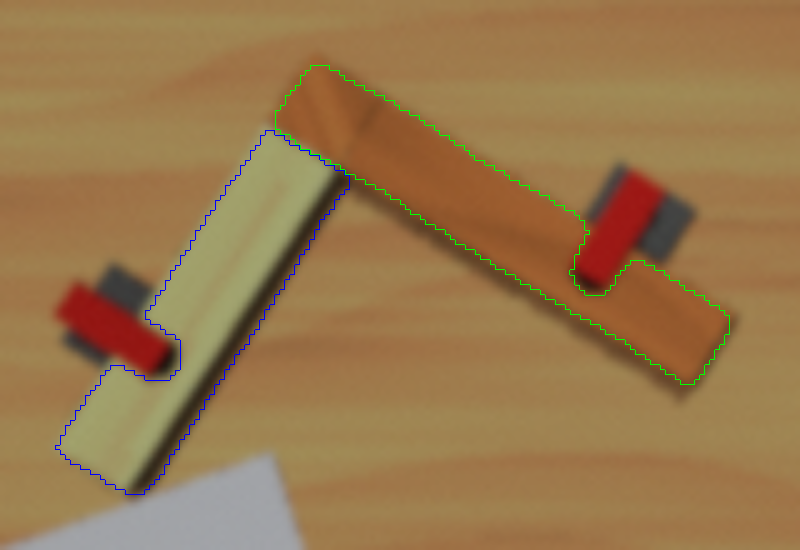

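View pics/side_c.png

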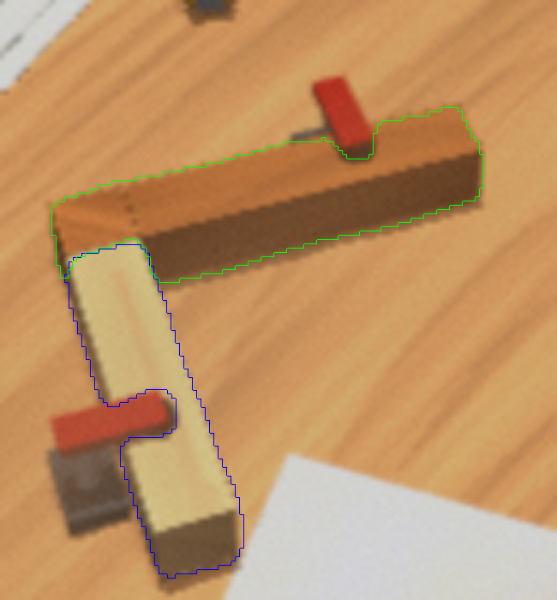

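Stud contour: inner top edge runs from about (237,251) to (197,313). Plate contour: inner top edge runs from about (239,249) to (308,292). Now I'll fit silhouettes for the square and edges for the corner.

```bash
cat > fit.py <<'E'
from h import *
from scipy.optimize import minimize
np.set_printoptions(precision=4,suppress=True)
def T(p,P):
    c,s=np.cos(p[2]),np.sin(p[2]); P=np.array(P,float)
    return np.c_[p[0]+c*P[:,0]-s*P[:,1],p[1]+s*P[:,0]+c*P[:,1],P[:,2]]
a=np.sqrt(.5)
def leg(sgn,L,w,h,side,s0=0):   # box along (-1,sgn) from origin, width w to inside(+)/outside(-)
    d=np.array([-a,sgn*a]); n=np.array([-a,-sgn*a])*side
    q=[s0*d,L*d,L*d+w*n,s0*d+w*n]
    return [[*v,z] for v in q for z in(0,h)]
def box(x0,x1,y,z0,z1): return [[x,yy,z] for x in(x0,x1) for yy in(-y,y) for z in(z0,z1)]
L=.18; hx=-L*a
square=[leg(1,L,.022,.02,1),leg(-1,L,.022,.02,1),box(-.127,-.107,.117,0,.02),box(-.129,-.105,.04,0.015,.045)]
S=4
def render(n,p,parts):
    im=np.zeros((480*S,640*S),np.uint8)
    for b in parts:
        uv=np.array([proj(n,X) for X in T(p,b)]); 
        hull=cv2.convexHull(((uv+.5)*S*16).astype(np.int32)); cv2.fillConvexPoly(im,hull,1,shift=4)
    return cv2.resize(im.astype(np.float32),(640,480),interpolation=cv2.INTER_AREA)
def iou(p,parts,masks):
    s=0
    for n,m in masks:
        r=render(n,p,parts); s+=np.abs(r-m).sum()/m.sum()
    return s
def fit(p0,parts,masks):
    best=None
    for k in range(3):
        r=minimize(iou,p0,(parts,masks),method="Nelder-Mead",options=dict(initial_simplex=np.array(p0)+np.array([[0,0,0],[.01,0,0],[0,.01,0],[0,0,.08]])*(1,-.6,.3)[k],xatol=1e-4,fatol=1e-4)); p0=r.x
    return r.x,r.fun
E
python3 - <<'E'
from fit import *
M=np.load("m.npz")
r=[x for x in ctrl.masks_of("square","top") if x["at"][0]>350]
mt=r[0]["pixels"].astype(np.float32); ms=M["square_side"].astype(np.float32)
p0=[.54,-.252,.26]
for ms_ in ([("top",mt)],[("side",ms)],[("top",mt),("side",ms)]): print("sq",fit(p0,square,ms_))
# corner edges
def edges(n,p,which):
    im=cv2.cvtColor(np.load(f"pics/{n}.npy"),cv2.COLOR_RGB2GRAY).astype(np.float32)
    sg=1 if which=="stud" else -1
    s=np.linspace(.03,.19 if sg>0 else .21,40); P=T(p,np.c_[-a*s,sg*a*s,0*s+.045])
    uv=np.array([proj(n,X) for X in P]); d=uv[-1]-uv[0]; d/=np.linalg.norm(d); nn=np.array([-d[1],d[0]])
    o=np.arange(-6,6.01,.25); Q=uv[:,None]+o[None,:,None]*nn
    I=cv2.remap(im,Q[...,0].astype(np.float32),Q[...,1].astype(np.float32),cv2.INTER_CUBIC)
    g=np.abs(np.gradient(cv2.GaussianBlur(I,(7,1),1.5),axis=1)); off=o[g.argmax(1)]
    return uv+off[:,None]*nn
def lines(p,use):
    out={}
    for n,w in use:
        E=edges(n,p,w); X=np.array([onplane(n,e,.045)[:2] for e in E])
        for _ in range(4):
            c=X.mean(0); v=np.linalg.svd(X-c)[2][0]; r=(X-c)@[-v[1],v[0]]; X=X[np.abs(r)<max(.0015,1.5*np.median(abs(r)))]
        v=v*(-np.sign(v[0])); out[n,w]=(c,v); print(n,w,len(X),"rms mm",r.std()*1e3,"ang",np.degrees(np.arctan2(v[1],v[0])))
    return out
K=lambda A,B:A[0]+A[1]*np.linalg.solve(np.c_[A[1],-B[1]],B[0]-A[0])[0]
p=[*onplane("top",(238.4,249.4),.045)[:2],0]
v=onplane("top",(308,292),.045)[:2]-p[:2]; p[2]=np.arctan2(v[1],v[0])-np.radians(225); print("init",p)
for k in range(2):
    o=lines(p,[(n,w) for n in("top","side") for w in("stud","plate")])
    for n in("top","side"):
        A,B=o[n,"stud"],o[n,"plate"]; print(n,K(A,B),"yaw",[np.degrees(np.arctan2(A[1][1],A[1][0]))-135,np.degrees(np.arctan2(B[1][1],B[1][0]))+135])
for q,uv in dict(glue=(444,203),tape=(327,190),mallet=(118,285)).items(): print(q,onplane("top",uv,0))
E
```

```text
Traceback (most recent call last):
  File "fit.py", line 30, in fit
    r=minimize(iou,p0,(parts,masks),method="Nelder-Mead",options=dict(initial_simplex=np.array(p0)+np.array([[0,0,0],[.01,0,0],[0,.01,0],[0,0,.08]])*(1,-.6,.3)[k],xatol=1e-4,fatol=1e-4)); p0=r.x
  File "fit.py", line 25, in iou
    r=render(n,p,parts); s+=np.abs(r-m).sum()/m.sum()
  File "fit.py", line 19, in render
    uv=np.array([proj(n,X) for X in T(p,b)]);
                 ~~~~^^^^^
  File "h.py", line 16, in proj
    K,R,t=cam(n); p=K@(R@np.array(X)+t); return p[:2]/p[2]
          ~~~^^^
  File "h.py", line 5, in cam
    m=ctrl.camera_model(n); return np.array(m["intrinsics"]),np.array(m["R"]),np.array(m["t"])
ValueError: time passes only in moves, steps and waits
```

```bash
sed -i 's/^def cam(n):/import functools\n@functools.lru_cache\ndef cam(n):/' h.py
cat > run.py <<'E'
from fit import *
M=np.load("m.npz")
r=[x for x in ctrl.masks_of("square","top") if x["at"][0]>350]
mt=r[0]["pixels"].astype(np.float32); ms=M["square_side"].astype(np.float32)
# the mask may fill the hollow or not
p0=[.54,-.252,.26]
for ms_ in ([("top",mt)],[("side",ms)],[("top",mt),("side",ms)]): print("sq",fit(p0,square,ms_))
def edges(n,p,which):
    im=cv2.cvtColor(np.load(f"pics/{n}.npy"),cv2.COLOR_RGB2GRAY).astype(np.float32)
    sg=1 if which=="stud" else -1
    s=np.linspace(.03,.19 if sg>0 else .21,40); P=T(p,np.c_[-a*s,sg*a*s,0*s+.045])
    uv=np.array([proj(n,X) for X in P]); d=uv[-1]-uv[0]; d/=np.linalg.norm(d); nn=np.array([-d[1],d[0]])
    o=np.arange(-6,6.01,.25); Q=uv[:,None]+o[None,:,None]*nn
    I=cv2.remap(im,Q[...,0].astype(np.float32),Q[...,1].astype(np.float32),cv2.INTER_CUBIC)
    g=np.abs(np.gradient(cv2.GaussianBlur(I,(7,1),1.5),axis=1)); off=o[g.argmax(1)]
    return uv+off[:,None]*nn
def lines(p,use):
    out={}
    for n,w in use:
        E=edges(n,p,w); X=np.array([onplane(n,e,.045)[:2] for e in E])
        for _ in range(4):
            c=X.mean(0); v=np.linalg.svd(X-c)[2][0]; r=(X-c)@[-v[1],v[0]]; X=X[np.abs(r)<max(.0015,1.5*np.median(abs(r)))]
        v=v*(-np.sign(v[0])); out[n,w]=(c,v); print(n,w,len(X),"rms mm",r.std()*1e3)
    return out
K=lambda A,B:A[0]+A[1]*np.linalg.solve(np.c_[A[1],-B[1]],B[0]-A[0])[0]
p=[*onplane("top",(238.4,249.4),.045)[:2],0]
v=onplane("top",(308,292),.045)[:2]-p[:2]; p[2]=np.arctan2(v[1],v[0])-np.radians(225); print("init",p)
o=lines(p,[(n,w) for n in("top","side") for w in("stud","plate")])
for n in("top","side"):
    A,B=o[n,"stud"],o[n,"plate"]; print(n,K(A,B),"yaw",[np.degrees(np.arctan2(A[1][1],A[1][0]))-135,np.degrees(np.arctan2(B[1][1],B[1][0]))+135])
for q,uv in dict(glue=(444,203),tape=(327,190),mallet=(118,285)).items(): print(q,onplane("top",uv,0))
E
python3 run.py
```

```text
sq (array([ 0.5434, -0.2509,  0.2149]), np.float64(0.06870122998952866))
sq (array([ 0.5431, -0.2535,  0.2125]), np.float64(0.09238418191671371))
sq (array([ 0.5431, -0.2515,  0.2167]), np.float64(0.17885532975196838))
init [np.float64(0.5645988965567812), np.float64(0.2331265279170483), np.float64(-6.0390888159210565)]
top stud 40 rms mm 0.34387975731724796
top plate 31 rms mm 0.5954000200471516
side stud 40 rms mm 0.42442079424238016
side plate 25 rms mm 0.47811534915651926
top [0.5613 0.241 ] yaw [np.float64(13.550399518245001), np.float64(13.634750039691966)]
side [0.5683 0.2364] yaw [np.float64(13.424909579643838), np.float64(13.845759202538034)]
glue [ 0.7016 -0.3228  0.    ]
tape [0.7383 0.0002 0.    ]
mallet [0.4723 0.5667 0.    ]
```

```bash
cat > go.py <<'E'
import sys; from h import *
# go.py x y z yaw_deg : units from the measured pose
x,y,z,w=map(float,sys.argv[1:5]); o=ctrl.get_obs()
R=Ro.from_euler("xyz",o["eef_rot"]); Rt=Ro.from_euler("xyz",[np.pi,0,np.radians(w)])
print("row",np.round(R.inv().apply(np.array([x,y,z])-o["ee_pos"])/.03,3),np.round(np.degrees((R.inv()*Rt).as_rotvec())/6,3))
print("t",o["time_s"],"pos",np.round(o["ee_pos"],4),"rpy",np.round(np.degrees(o["eef_rot"]),2),"F",np.round(o["force"],1),"gw",round(o["grip_width"],4),round(o["grip_force"],1),"q",np.round(o["qpos"],2))
E
python3 go.py 0.4288 -0.2766 0.14 102.35
```

```text
row [10.282 -4.784  1.409] [  0.      0.    -13.727]
t 1.25 pos [ 0.188  -0.5169  0.1823] rpy [180.     0.    19.99] F [ 1.1  0.  -0.1] gw 0.0943 0.0 q [-1.29  0.3   1.52 -0.    1.32 -0.07]
```

Call:
{"method": "step_arm", "body": {
  "plan": [
    [[10.28,-4.78,1.33,0,0,-13.7],[10.28,-4.78,1.33,0,0,-13.7],[10.28,-4.78,1.33,0,0,-13.7],[10.28,-4.78,1.33,0,0,-13.7],[10.28,-4.78,1.33,0,0,-13.7],[10.28,-4.78,1.33,0,0,-13.7],[10.28,-4.78,1.33,0,0,-13.7],[10.28,-4.78,1.33,0,0,-13.7]]
  ],
  "grip": 0.65
}}

```text
time_s: 1.92
ee_pos: [0.4235, -0.2814, 0.1434]
eef_rot: [3.141, 0.0, 1.355]
force: [0.3, -0.6, 0.2]
grip_width: 0.061
grip_force: 0.0
```

```bash
python3 go.py 0.4288 -0.2766 0.14 102.35
```

```text
row [0.195 0.137 0.114] [ 3.00e-03  3.00e-03 -4.12e+00]
t 1.9167 pos [ 0.4235 -0.2814  0.1434] rpy [1.7998e+02 1.0000e-02 7.7630e+01] F [ 0.3 -0.6  0.2] gw 0.061 0.0 q [-0.66  0.24  1.69 -0.    1.21 -0.44]
```

Call:
{"method": "step_arm", "body": {
  "plan": [
    [[0,0,0,0,0,-4],[0,0,0,0,0,-4],[0,0,0,0,0,-4],[0,0,0,0,0,-4],[0,0,0,0,0,-4],[0,0,0,0,0,-4]]
  ]
}}

```text
time_s: 2.42
ee_pos: [0.4224, -0.2831, 0.1434]
eef_rot: [3.142, -0.0, 1.766]
force: [-0.6, 0.1, -0.9]
grip_width: 0.0609
grip_force: 0.0
```

```bash
python3 go.py 0.4288 -0.2766 0.012 102.35
```

```text
row [0.17  0.252 4.381] [ 0.    -0.    -0.197]
t 2.4167 pos [ 0.4224 -0.2831  0.1434] rpy [180.    -0.   101.17] F [-0.6  0.1 -0.9] gw 0.0609 0.0 q [-0.66  0.24  1.69  0.    1.21 -0.86]
```

Call:
{"method": "step_arm", "body": {
  "plan": [
    [[0.17,0.25,1.0,0,0,-0.2],[0.17,0.25,2.0,0,0,-0.2],[0.17,0.25,2.5,0,0,-0.2],[0.17,0.25,2.8,0,0,-0.2],[0.17,0.25,2.8,0,0,-0.2]]
  ]
}}

```text
time_s: 2.83
ee_pos: [0.4281, -0.2762, 0.058]
eef_rot: [-3.14, -0.002, 1.787]
force: [0.3, -0.1, 0.1]
grip_width: 0.0609
grip_force: 0.0
```

```bash
python3 go.py 0.4288 -0.2766 0.012 102.35; python3 - <<'E'
from h import *
ims=[]
for n,(u,v) in dict(side=(350,170),top=(370,230)).items():
    im=ctrl.camera(n)[v:v+100,u:u+110,::-1]; ims.append(cv2.resize(im,(400,364),interpolation=cv2.INTER_CUBIC))
cv2.imwrite("pics/g.png",np.hstack(ims))
E
```

```text
row [-0.021  0.024  1.532] [-0.017 -0.019  0.007]
t 2.8333 pos [ 0.4281 -0.2762  0.058 ] rpy [-1.7990e+02 -1.1000e-01  1.0239e+02] F [ 0.3 -0.1  0.1] gw 0.0609 0.0 q [-0.64  0.36  1.76 -0.    1.03 -0.86]
```

View pics/g.png

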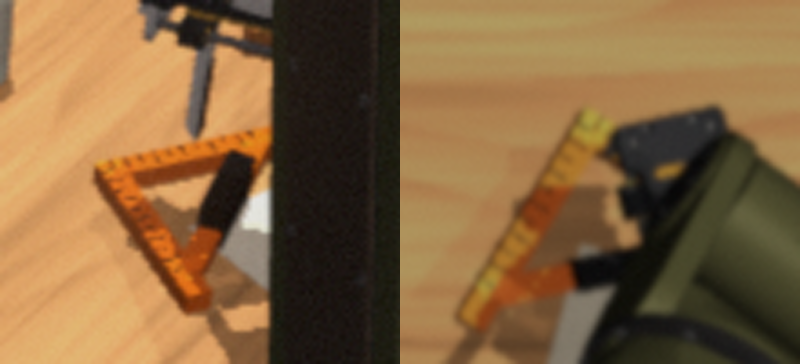

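In the side crop (left) the far finger ends at about crop (195,130), above the hollow. The near finger is hidden by the arm. The alignment looks plausible, so I'm going down and closing.

Call:
{"method": "step_arm", "body": {
  "plan": [
    [[0,0,0.5,0,0,0],[0,0,1.0,0,0,0],[0,0,1.3,0,0,0],[0,0,1.5,0,0,0],[0,0,1.5,0,0,0]]
  ]
}}

```text
time_s: 3.35
ee_pos: [0.4286, -0.2766, 0.0141]
eef_rot: [-3.141, -0.0, 1.788]
force: [0.6, 0.7, 0.3]
grip_width: 0.0612
grip_force: 0.0
```

Call:
{"method": "step_arm", "body": {
  "plan": [
    [[0,0,0,0,0,0],[0,0,0,0,0,0],[0,0,0,0,0,0],[0,0,0,0,0,0],[0,0,0,0,0,0],[0,0,0,0,0,0]]
  ],
  "grip": 0,
  "squeeze": 40
}}

```text
time_s: 3.85
ee_pos: [0.4289, -0.2767, 0.0146]
eef_rot: [3.141, 0.0, 1.789]
force: [1.8, -0.3, 0.5]
grip_width: 0.0242
grip_force: 0.5
```

```bash
python3 go.py 0.4288 -0.2766 0.15 102.35
```

```text
row [ 2.000e-03 -0.000e+00 -4.513e+00] [0.002 0.002 0.022]
t 3.85 pos [ 0.4289 -0.2767  0.0146] rpy [1.7999e+02 1.0000e-02 1.0248e+02] F [ 1.8 -0.3  0.5] gw 0.0242 0.5 q [-0.64  0.42  1.79  0.    0.93 -0.86]
```

Call:
{"method": "step_arm", "body": {
  "plan": [
    [[0,0,0,0,0,0],[0,0,0,0,0,0],[0,0,-0.3,0,0,0],[0,0,-0.8,0,0,0],[0,0,-1.6,0,0,0],[0,0,-2.5,0,0,0],[0,0,-3.4,0,0,0],[0,0,-3.4,0,0,0]]
  ]
}}

```text
time_s: 4.52
ee_pos: [0.4303, -0.2778, 0.1215]
eef_rot: [3.137, 0.005, 1.789]
force: [-0.1, -1.1, -2.5]
grip_width: 0.0233
grip_force: 40.0
```

```bash
python3 - <<'E'
from fit import *
for n,(u,v) in dict(side=(330,120),).items():
    cv2.imwrite("pics/l.png",cv2.resize(ctrl.camera(n)[v:v+140,u:u+140,::-1],(560,560)))
c,s=np.cos(np.radians(13.6)),np.sin(np.radians(13.6))
for b in(.05,.0): print(b,.565-(.117+b)*c,.239-(.117+b)*s)
E
python3 go.py .403 .199 .116 103.7
```

```text
0.05 0.4026825129033827 0.19973126711186745
0.0 0.45128056293231 0.21148837276699695
row [15.69   2.568  0.045] [ 0.025  0.03  -0.203]
t 4.5667 pos [ 0.4295 -0.2772  0.1186] rpy [179.85   0.18 102.48] F [ 0.7  0.5 -4.1] gw 0.0234 40.0 q [-0.64  0.28  1.71 -0.    1.15 -0.86]
```

View pics/l.png

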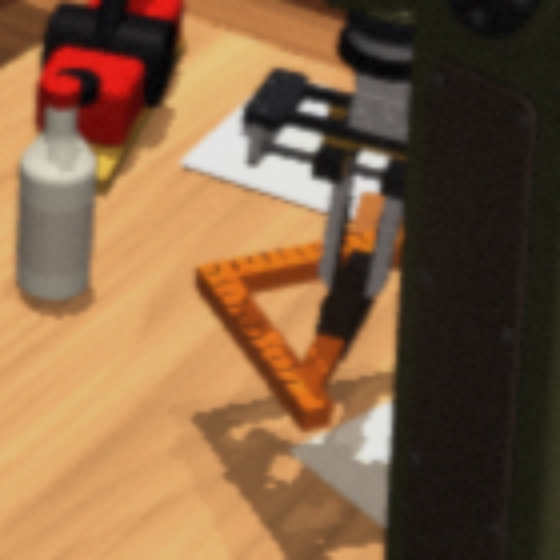

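The square hangs level, held at the grip, in the crop centre around (300,320). Moving it over to the corner side.

Call:
{"method": "step_arm", "body": {
  "plan": [
    [[0.5,0,0,0,0,0],[1.5,-0.1,0,0,0,0],[2.6,-0.1,0,0,0,0],[3.7,0,0,0,0,0],[4.8,0.2,0,0,0,0],[5.9,0.5,0,0,0,0],[7.0,0.8,0,0,0,0],[8.1,1.0,0,0,0,0]]
  ]
}}

```text
time_s: 5.23
ee_pos: [0.4045, -0.0312, 0.1151]
eef_rot: [-3.14, -0.001, 1.788]
force: [0.6, -0.7, -3.1]
grip_width: 0.0231
grip_force: 40.0
```

Call:
{"method": "step_arm", "body": {
  "plan": [
    [[1.1,0.2,0,0,0,0],[2.2,0.4,0,0,0,0],[3.3,0.6,0,0,0,0],[4.4,0.8,0,0,0,-0.1],[5.5,1.1,0,0,0,-0.2],[6.5,1.3,0,0,0,-0.2],[7.2,1.5,0,0,0,-0.2],[7.5,1.5,0,0,0,-0.2]]
  ]
}}

```text
time_s: 5.9
ee_pos: [0.3999, 0.1986, 0.1149]
eef_rot: [-3.139, 0.0, 1.812]
force: [-0.0, -1.0, -3.8]
grip_width: 0.0235
grip_force: 40.0
```

Call:
{"method": "step_arm", "body": {
  "plan": [
    [[0,0,0,0,0,0],[0,0,0,0,0,0],[0,0,0,0,0,0]]
  ]
}}

```text
time_s: 6.15
ee_pos: [0.4006, 0.1955, 0.1159]
eef_rot: [-3.14, 0.0, 1.809]
force: [0.2, -0.4, -3.4]
grip_width: 0.0234
grip_force: 40.0
```

```bash
cat > run2.py <<'E'
from fit import *
for n in("top","side"):
    im=ctrl.camera(n); np.save(f"pics/{n}2.npy",im)
o=ctrl.get_obs(); z=o["ee_pos"][2]-.0146; yaw=o["eef_rot"][2]-np.pi/2
print("z",z,"expected tip",o["ee_pos"][:2]+.1165*np.array([np.cos(yaw),np.sin(yaw)]),yaw)
parts=[[[x,y,zz+z] for x,y,zz in b] for b in square]
p0=[*(o["ee_pos"][:2]+.1165*np.array([np.cos(yaw),np.sin(yaw)])),yaw]
for n in("top","side"):
    r=ctrl.masks_of("square",n); print(n,[(np.round(x["at"]),round(x["confidence"],2),x["pixels"].sum()) for x in r])
    c=min(r,key=lambda x:np.abs(render(n,p0,parts)-x["pixels"]).sum())
    print(fit(p0,parts,[(n,c["pixels"].astype(np.float32))]))
E
python3 run2.py; python3 go.py .403 .199 .116 103.6
python3 - <<'E'
from h import *
ims=[]
for n,(u,v) in dict(side=(220,190),top=(170,220)).items():
    im=np.load(f"pics/{n}2.npy")[v:v+160,u:u+160,::-1]; ims.append(cv2.resize(im,(400,400),interpolation=cv2.INTER_CUBIC))
cv2.imwrite("pics/a.png",np.hstack(ims))
E
```

```text
z 0.10161899375752267 expected tip [0.5141 0.223 ] 0.23744647585528256
top [(array([270., 297.]), 0.6, np.int64(796))]
(array([0.514 , 0.2228, 0.2315]), np.float64(1.688913345336914))
side [(array([314., 300.]), 0.74, np.int64(1792))]
(array([0.5143, 0.2222, 0.2389]), np.float64(0.341064453125))
row [0.088 0.091 0.014] [0.    0.    0.002]
t 6.35 pos [0.401  0.1958 0.1164] rpy [180.     0.   103.61] F [-0.1 -0.3 -3.9] gw 0.0236 40.0 q [ 0.37  0.14  1.88 -0.    1.12  0.13]
```

View pics/a.png

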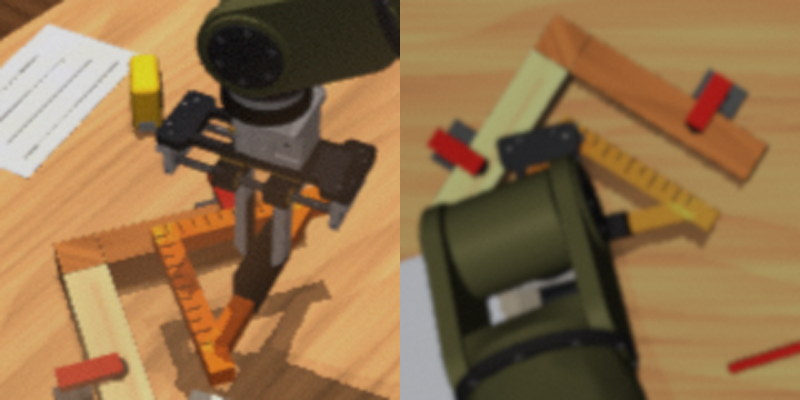

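The square hangs level inside the corner with its outer edges parallel to the timbers (in the top crop its tip is near (570,130), with the inside corner near (572,75)). Lowering it to about 8 mm above the bench.

Call:
{"method": "step_arm", "body": {
  "plan": [
    [[0.1,0,0.4,0,0,0],[0.1,0,1.0,0,0,0],[0.1,0,1.7,0,0,0],[0.1,0,2.3,0,0,0],[0.1,0,2.8,0,0,0],[0.1,0,3.1,0,0,0],[0.1,0,3.1,0,0,0],[0.1,0,3.1,0,0,0]]
  ]
}}

```text
time_s: 7.02
ee_pos: [0.4003, 0.1993, 0.0237]
eef_rot: [-3.141, 0.0, 1.809]
force: [-0.3, -0.3, -3.3]
grip_width: 0.0232
grip_force: 40.0
```

Call:
{"method": "step_arm", "body": {
  "plan": [
    [[0,0.2,0,0,0,0],[0,0.5,0,0,0,0],[0,0.8,0,0,0,0],[0,1.0,0,0,0,0],[0,1.1,0,0,0,0],[0,1.2,0,0,0,0],[0,1.2,0,0,0,0],[0,1.2,0,0,0,0]]
  ]
}}

```text
time_s: 7.68
ee_pos: [0.435, 0.2079, 0.0233]
eef_rot: [-3.141, -0.0, 1.81]
force: [-0.7, -0.9, -3.3]
grip_width: 0.0232
grip_force: 40.0
```

```bash
python3 run2.py; python3 go.py .4517 .211 .022 103.6
```

```text
z 0.008769719034998806 expected tip [0.548  0.2355] 0.23887924959775342
top [(array([270., 284.]), 0.74, np.int64(676))]
(array([0.548 , 0.2366, 0.2409]), np.float64(1.694619059562683))
side [(array([299., 320.]), 0.9, np.int64(1635))]
(array([0.5484, 0.2354, 0.2399]), np.float64(0.3661314845085144))
row [-0.033  0.569  0.047] [-0.001  0.     0.014]
t 7.8833 pos [0.4349 0.2079 0.0234] rpy [-179.99    0.    103.69] F [ 0.2  0.1 -3.5] gw 0.0232 40.0 q [0.37 0.36 1.86 0.   0.93 0.13]
```

Call:
{"method": "step_arm", "body": {
  "plan": [
    [[0,0.05,0,0,0,0],[0,0.1,0,0,0,0],[0,0.15,0,0,0,0],[0,0.2,0,0,0,0],[0,0.25,0,0,0,0],[0,0.25,0,0,0,0]]
  ]
}}

```text
time_s: 8.38
ee_pos: [0.4427, 0.2098, 0.0234]
eef_rot: [3.141, -0.0, 1.81]
force: [-0.3, -0.6, -4.7]
grip_width: 0.0234
grip_force: 40.0
```

Call:
{"method": "step_arm", "body": {
  "plan": [
    [[0,0.03,0,0,0,0],[0,0.06,0,0,0,0],[0,0.09,0,0,0,0],[0,0.1,0,0,0,0],[0,0.1,0,0,0,0]]
  ]
}}

```text
time_s: 8.8
ee_pos: [0.4454, 0.2105, 0.0234]
eef_rot: [3.142, -0.0, 1.81]
force: [0.4, -0.1, -3.6]
grip_width: 0.0232
grip_force: 40.0
```

```bash
python3 go.py .4517 .211 .022 103.6
```

```text
row [-0.032  0.209  0.047] [ 0.    -0.     0.013]
t 8.8 pos [0.4454 0.2105 0.0234] rpy [180.    -0.   103.68] F [ 0.4 -0.1 -3.6] gw 0.0232 40.0 q [0.37 0.38 1.83 0.   0.93 0.13]
```

Call:
{"method": "step_arm", "body": {
  "plan": [
    [[0,0.02,0,0,0,0],[0,0.04,0,0,0,0],[0,0.06,0,0,0,0],[0,0.06,0,0,0,0]]
  ]
}}

```text
time_s: 9.13
ee_pos: [0.4472, 0.2109, 0.0234]
eef_rot: [3.141, -0.0, 1.81]
force: [-1.2, -0.6, -3.9]
grip_width: 0.0235
grip_force: 40.0
```

Call:
{"method": "step_arm", "body": {
  "plan": [
    [[0,0.02,0,0,0,0],[0,0.04,0,0,0,0],[0,0.05,0,0,0,0],[0,0.05,0,0,0,0]]
  ]
}}

```text
time_s: 9.47
ee_pos: [0.4486, 0.2112, 0.0234]
eef_rot: [3.142, -0.0, 1.81]
force: [-0.9, 0.2, -3.0]
grip_width: 0.0234
grip_force: 40.0
```

Call:
{"method": "step_arm", "body": {
  "plan": [
    [[0,0.02,0,0,0,0],[0,0.04,0,0,0,0],[0,0.04,0,0,0,0]]
  ]
}}

```text
time_s: 9.72
ee_pos: [0.4498, 0.2115, 0.0234]
eef_rot: [3.142, -0.0, 1.81]
force: [-0.5, -0.3, -3.9]
grip_width: 0.0234
grip_force: 40.0
```

Call:
{"method": "step_arm", "body": {
  "plan": [
    [[0,0.02,0,0,0,0],[0,0.04,0,0,0,0],[0,0.04,0,0,0,0]]
  ]
}}

```text
time_s: 9.97
ee_pos: [0.4505, 0.2115, 0.0232]
eef_rot: [-3.14, 0.0, 1.81]
force: [-2.4, -3.6, -2.1]
grip_width: 0.023
grip_force: 40.0
```

Contact: the force lies along the stud's normal (about 4 N), so the stud touched first. Sliding along it toward the plate.

Call:
{"method": "step_arm", "body": {
  "plan": [
    [[-0.02,0.02,0,0,0,0],[-0.04,0.04,0,0,0,0],[-0.04,0.04,0,0,0,0]]
  ]
}}

```text
time_s: 10.22
ee_pos: [0.4522, 0.2106, 0.0233]
eef_rot: [-3.141, 0.0, 1.809]
force: [-2.6, -4.8, -3.3]
grip_width: 0.0234
grip_force: 40.0
```

```bash
cat > st.py <<'E'
from h import *
o=ctrl.get_obs(); c,s=np.cos(.237),np.sin(.237); R=np.array([[c,s],[-s,c]])
f=R@o["force"][:2]; p=R@(o["ee_pos"][:2]-[.565,.239])
print("t",round(o["time_s"],2),"stud N",round((-f[0]-f[1])*.7071,1),"plate N",round((-f[0]+f[1])*.7071,1),"Fz",round(o["force"][2],1),"Mz",np.round(o["moment"],2),"p mm",np.round(p*1e3,2),"yaw",round(np.degrees(o["eef_rot"][2])-90,2))
E
python3 st.py
```

```text
t 10.22 stud N 5.5 plate N -0.3 Fz -3.3 Mz [-0.8   0.58  0.  ] p mm [-116.34   -1.07] yaw 13.68
```

Call:
{"method": "step_arm", "body": {
  "plan": [
    [[-0.02,0.02,0,0,0,0],[-0.04,0.04,0,0,0,0],[-0.05,0.05,0,0,0,0],[-0.05,0.05,0,0,0,0]]
  ]
}}

```text
time_s: 10.55
ee_pos: [0.454, 0.2096, 0.0233]
eef_rot: [-3.141, 0.0, 1.81]
force: [-3.0, -3.7, -3.5]
grip_width: 0.0233
grip_force: 40.0
```

```bash
python3 st.py
```

```text
t 10.55 stud N 4.7 plate N 0.6 Fz -3.5 Mz [-0.91  0.74 -0.02] p mm [-114.83   -2.54] yaw 13.68
```

Call:
{"method": "step_arm", "body": {
  "plan": [
    [[-0.02,0.02,0,0,0,0],[-0.04,0.04,0,0,0,0],[-0.04,0.04,0,0,0,0]]
  ]
}}

```text
time_s: 10.8
ee_pos: [0.4546, 0.2091, 0.0232]
eef_rot: [-3.139, -0.001, 1.809]
force: [-8.9, -0.1, -1.7]
grip_width: 0.0237
grip_force: 40.0
```

Call:
{"method": "step_arm", "body": {
  "plan": [
    [[-0.02,0.02,0,0,0,0],[-0.03,0.03,0,0,0,0],[-0.03,0.03,0,0,0,0]]
  ]
}}

```text
time_s: 11.05
ee_pos: [0.4547, 0.209, 0.023]
eef_rot: [-3.137, -0.002, 1.81]
force: [-15.0, 5.0, 2.7]
grip_width: 0.0235
grip_force: 40.0
```

```bash
python3 st.py
```

```text
t 11.05 stud N 3.6 plate N 15.4 Fz 2.7 Mz [ 0.93  3.11 -0.02] p mm [-114.31   -3.26] yaw 13.68
```

Both timbers now bear (stud 4 N, plate 15 N). Balancing the load between them.

Call:
{"method": "step_arm", "body": {
  "plan": [
    [[0.02,0,0,0,0,0],[0.025,0,0,0,0,0],[0.025,0,0,0,0,0],[0.025,0,0,0,0,0],[0.025,0,0,0,0,0],[0.025,0,0,0,0,0]]
  ]
}}

```text
time_s: 11.55
ee_pos: [0.4547, 0.2091, 0.023]
eef_rot: [-3.137, -0.001, 1.81]
force: [-15.6, -0.6, 3.0]
grip_width: 0.0232
grip_force: 40.0
```

```bash
python3 st.py; python3 run2.py; python3 st.py; python3 - <<'E'
from h import *
im=np.load("pics/side2.npy")[220:370,230:380,::-1]; cv2.imwrite("pics/f.png",cv2.resize(im,(600,600),interpolation=cv2.INTER_CUBIC))
E
```

```text
t 11.55 stud N 8.6 plate N 13.0 Fz 3.0 Mz [-0.26  2.81 -0.03] p mm [-114.29   -3.2 ] yaw 13.68
z 0.008417802437704154 expected tip [0.5678 0.2366] 0.23885650484129428
top [(array([270., 284.]), 0.93, np.int64(641))]
(array([0.5688, 0.2353, 0.2212]), np.float64(1.827613115310669))
side [(array([292., 318.]), 0.9, np.int64(1554))]
(array([0.5667, 0.234 , 0.237 ]), np.float64(0.39768341183662415))
t 11.75 stud N 8.1 plate N 11.2 Fz 1.6 Mz [-0.21  2.8  -0.04] p mm [-114.31   -3.23] yaw 13.68
```

View pics/f.png

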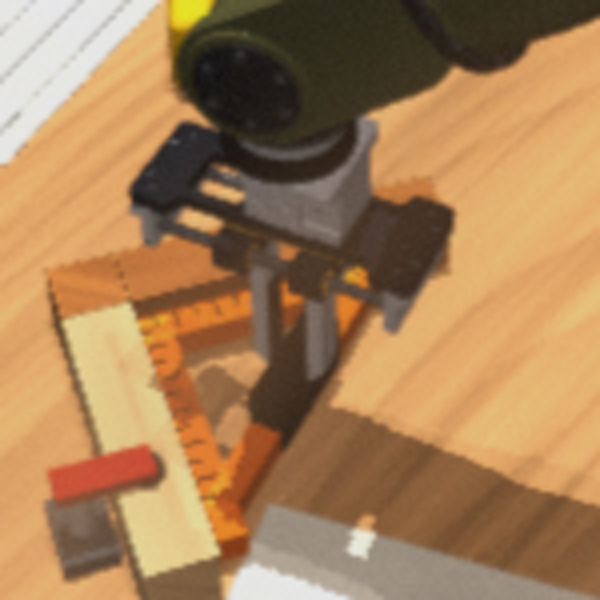

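The square sits flush along the stud with its tip in the corner (crop about (150,320)). Stud force is about 8 N and plate about 11 N, and both are steady. The tip estimate (0.568, 0.237) matches the measured corner.

```bash
python3 - <<'E'
from station import ctrl
print(ctrl.hand_in())
E
```

```text
the job is handed in; nothing more can be done
None
```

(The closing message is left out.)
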